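# Feel the drill template home over the jig's two pins

### The job

Pick up the aluminium drill template by its wooden handle, carry it to the cork-topped drilling jig and, keeping hold of it, slide it lightly over the tops of the two brass pins until its two slots drop over them and the plate lies fully down, flat on the jig; then let go. Be gentle: the jig must never be pushed with more than 30 N, and the template must not be dropped. Leave the hand plane, the glue bottle and the chisel where they are.

Things in the scene. Friction and masses are not known exactly. Their poses are not given: they have to be found in the camera images.
- template: Loose drill template: aluminium plate 70 (own x) by 120 (own y) by 8 mm, with an upright wooden handle at its centre. 0.2 to 0.4 kg. Origin: centre of the underside, z up. Two rectangular through slots centred at x = 0, y = -32 and +32 mm, each 10 mm (x) by 16 mm (y). Brass bushes are decoration. A half turn changes nothing. Starts flat on the bench, left or right of the middle.
- handle (a point): Top centre of the template's dark wooden handle, 53 mm above the plate's underside. The handle is a bar 18 mm thick along the template's x, 36 mm long along its y, 45 mm tall above the plate's upper face.
- jig: Cork-topped plywood drilling jig fixed to the bench: block 160 (own x) by 150 (own y, 171 mm over its aluminium side strips) by 30 mm high. Origin: centre of its underside, z up. The slots fit over its pins when template and jig axes are parallel, either way round. The underside of the plate is 42 mm above this origin while it rides on the pin tips, and 30 mm above it when fully home.
- jig_top (a point): Centre of the jig's top, 30 mm up: a springy cork pad 150 x 140 mm that gives 1 mm per 8 N. Two round brass pins, 8 mm diameter, tips barely bevelled, stand 12 mm proud (equally springy, at most 3 mm) at the jig's y = -32 and +32 mm. Their carriage is clamped at an unknown setting on tracks along the jig's x: both pins at the same x, anywhere from -15 to +15 mm of this point; not measured: see or feel for them.
- plane: Bystander: wooden hand plane, 240 mm long (own y), 65 mm wide (own x), about 125 mm high at its horn; origin at the centre of its underside. Stands beyond the work.
- glue: Bystander: white glue bottle with red cap, 52 mm diameter, 130 mm tall; origin at the centre of its underside.
- chisel: Bystander: chisel lying flat along its own x, 215 mm long, 26 mm wide, 22 mm high; wooden handle towards -x, steel blade towards +x; origin on the underside near the ferrule.
Things that resemble listed ones, but are neither listed nor needed, are in the scene too. What is shaped like the template but green is not meant.

How it is judged:
By the outcome, as a careful person would: the job done as asked, in the order asked, and still so for the second after the job is handed in, with the robot touching nothing.
It also fails if it takes over 67 s, if anything falls off the work surface, if the arm or the gripper's body presses on something with over 40 N, if the wrist force passes 120 N, or if a joint passes its speed limit or range.

### The arm

A 6-joint arm with a two-finger parallel gripper is mounted at the origin on the work surface. World frame = base frame: x ahead of the robot, y to its left, z up, the work surface at z = 0. Lengths are in m, angles in rad, forces in N, time in s.
With the tool pointing down it reaches from about 0.275 to 0.775 m from the base axis. Payload 14.6 kg.
Tool frame: the origin (TCP) lies midway between the tips of the shut fingers; the grasp point (between the pads) lies behind it (hold_point_z is the z of the grasp point in the tool frame, in m); z points along the fingers, y is the direction in which the jaws open and shut (so a half turn about z gives the same grasp; the last joint's range is limited). The gripper opens to 85 mm and grips with 20 to 120 N. Pads are 22 mm wide; open, the fingers measure 114 mm over their backs; the gripper's body (76 mm by 85 mm) begins 54 mm behind the grasp point. The pads swing forward as they close: fully open they stand 13 mm farther back than shut.
Start: joints at [0.99, 0.263, -0.048, 1.259, 0, 1.415], TCP at [0.217, 0.478, 0.231] pointing down, gripper open.
Joint ranges: [-2.65, 2.65], [-0.89, 1.7], [-1.18, 1.37], [-2.13, 2.11], [-1.35, 1.29], [-3.14, 3.14]. Speed limits (rad/s): [1.89, 1.89, 2.57, 2.79, 3.14, 3.14].

### API

Orientations are given as a unit quaternion [w, x, y, z].
In Python, from plant import observe, grab_frame, close_job, find_in, landmark_of, hold_point_z gives the robot as it stands.
- The arm moves only by the tool servo_tool, never from a script. Its argument "targets" is one flat list of numbers, 7 for each row, row after row: the turn, a rotation vector about the tool's x, y, z in degrees, then the shift along the tool's x, y, z in m, then the closure, from 0 (fully open) to 1 (shut). A call has 1 to 12 rows; each row shifts and turns the pose as measured when the row begins, along the tool's axes as they then stand; what a row does not reach is not made up. A row lasts 1/10 s, in which the tool goes at most 50 mm and 8.59 degrees, less where a joint would pass 70% of its speed; a pose out of reach is approached as far as the arm can. A call is refused whole if a number of a shift passes 0.05 or a number of a turn 8.59, either way. A call with a gripper value outside its range is refused whole. The fingers move at their own pace and stop on an object; "force" is the grip in N (left out, the last holds). Time passes only in rows, so rows that do not move let the fingers close. It gives the time, the measured TCP pose, the force and the opening at its end, in the units of the state.
- observe(): the state, without advancing time (a new reading comes with each control period).
- grab_frame(name): name is "scene" or "top" or "wrist"; returns a dict with "color" (400x640x3 uint8, blue, green, red), "camera_matrix" (3x3 intrinsics, pixels), "rvec" (rotation vector, rad) and "tvec" (3), from world to camera coordinates, as OpenCV has them; the wrist camera has in their place "mount" (4x4, takes a point from camera to tool coordinates, whose origin is the TCP and whose axes are the flange's). Camera axes: x right, y down, z forward; pixel columns grow to the right and rows downward; lengths in m; the calibration is good to about 2 mm. A picture is of the moment at which its call begins: read the wrist's pose just before it. There is no depth.
- close_job(): hands the job in, once; it reports no verdict.
Trained networks look in the newest picture that a camera, given by its name, has taken for a name from the list of things; names that differ only in an ending like _2 or _b are one class to them, and where a whole thing is asked for, a point or a joint stands for the part that bears it (a point fixed in the world has none). Each returns a list of dicts, best first, with "confidence" (0 to 1); they miss things now and then, are a little off and sometimes report something else, mostly with a low value. They report only what shows in the picture. A call takes as long as a camera call. They do not tell look-alikes from the thing itself.
- find_in(camera, name): "location" ([x, y, z] in m, in the coordinates of the camera as it stood for that picture, good to about 4 mm: the middle of the surface that is visible of it).
- landmark_of(camera, name): "location" ([x, y, z] in m, in the coordinates of the camera as it stood for that picture, good to about 4 mm: a listed point, or the origin of a listed thing).
The state is a dict: "t": time; "joint_positions": joint angles; "qd": joint speeds; "tau": joint torques, N m; "ee_pos": TCP position; "ee_rot": TCP orientation; "ft_force": force on the tool from outside, world axes, zero at the start; "ft_torque": the same for the moment, N m; "opening": opening from 0.0 (shut) to 1.0 (fully open).
Only numpy, scipy, OpenCV 4.12 (cv2) and the standard library are available. Lean on these libraries where they do the work, as an engineer would, in place of code of your own. Each camera call takes 0.05 s, during which the arm holds its last target. There are 200 camera calls.

## Working session

There is one attempt and no reset: what is moved stays moved. The work goes in short steps, Python scripts to look and compute and a tool call to move; the robot and the scene stay as the last step left them, time stands still between calls to the robot, and variables do not carry over. Pictures are saved under pics/ and viewed, about 8 in all and at most 12, crops included, and the job is handed in when it is done.

Besides the shell and the picture viewer there is one more tool, called after ">>>" as name(argument=value, ...), one argument or row to a line, values as JSON. servo_tool: Moves the arm, as the interface text tells. Its arguments: {"type":"object","properties":{"targets":{"type":"array","items":{"type":"number"}},"force":{"type":"number"}},"required":["targets"]}

```bash
mkdir -p pics; ls
cat > h.py <<'E'
import numpy as np, cv2
from scipy.spatial.transform import Rotation as R
from plant import *
def quat(q): return R.from_quat([q[1],q[2],q[3],q[0]])
def cam(name):
    """frame plus world->camera R,t"""
    s=observe(); f=grab_frame(name)
    if 'mount' in f:
        T=np.eye(4); T[:3,:3]=quat(s['ee_rot']).as_matrix(); T[:3,3]=s['ee_pos']
        M=np.linalg.inv(T@np.array(f['mount'])); Rm,t=M[:3,:3],M[:3,3]
    else:
        Rm=cv2.Rodrigues(np.array(f['rvec'],float))[0]; t=np.array(f['tvec'],float).ravel()
    return f['color'],np.array(f['camera_matrix']),Rm,t
def toworld(p,Rm,t): return Rm.T@(np.array(p)-t)
def proj(P,K,Rm,t):
    c=(Rm@np.atleast_2d(P).T).T+t; u=(K@c.T).T; return u[:,:2]/u[:,2:]
def back(uv,z,K,Rm,t):
    d=Rm.T@np.linalg.inv(K)@np.array([uv[0],uv[1],1.]); o=-Rm.T@t
    return o+d*(z-o[2])/d[2]
E
python3 - <<'E'
from h import *
s=observe(); print({k:np.round(v,3).tolist() for k,v in s.items()}, hold_point_z)
ims=[]
for c in ['top','scene']:
    im,K,Rm,t=cam(c); cv2.imwrite(f'pics/{c}0.png',im); ims.append(im)
    for n in ['template','handle','jig','jig_top','plane','glue','chisel']:
        for fn in (landmark_of,):
            for d in fn(c,n)[:3]:
                p=toworld(d['location'],Rm,t); print(c,n,np.round(p,3),np.round(d['confidence'],2),np.round(proj(p,K,Rm,t)[0]))
E
```

```text
pics
{'t': 0.0, 'joint_positions': [0.99, 0.264, -0.049, 1.259, -0.0, 1.415], 'qd': [0.001, -0.001, -0.002, 0.001, -0.0, 0.001], 'tau': [-0.005, -63.762, 38.456, 0.014, -0.0, -0.0], 'ee_pos': [0.217, 0.478, 0.231], 'ee_rot': [-0.0, 0.211, 0.977, -0.0], 'ft_force': [0.055, -0.713, 0.255], 'ft_torque': [-0.011, 0.028, -0.012], 'opening': 1.004} -0.0187
top template [0.547 0.221 0.005] 0.98 [228. 211.]
top template [0.702 0.285 0.001] 0.82 [203. 144.]
top template [0.394 0.261 0.004] 0.63 [207. 279.]
top handle [0.7   0.287 0.054] 0.86 [197. 140.]
top handle [0.388 0.266 0.053] 0.72 [200. 283.]
top handle [0.55  0.224 0.052] 0.71 [223. 208.]
top jig [ 0.536 -0.23  -0.   ] 0.84 [426. 221.]
top jig [0.787 0.035 0.002] 0.49 [312. 110.]
top jig_top [ 0.541 -0.228  0.031] 0.96 [428. 217.]
top plane [0.787 0.035 0.002] 0.75 [312. 110.]
top glue [ 0.671 -0.011  0.   ] 0.89 [331. 160.]
top chisel [0.462 0.    0.005] 0.76 [324. 251.]
scene template [ 0.698  0.282 -0.001] 0.98 [448. 293.]
scene template [ 0.389  0.261 -0.003] 0.92 [448. 165.]
scene template [ 0.55   0.217 -0.003] 0.74 [421. 221.]
scene handle [0.701 0.285 0.054] 0.97 [456. 284.]
scene handle [0.388 0.261 0.048] 0.94 [453. 150.]
scene handle [0.549 0.221 0.051] 0.59 [428. 208.]
scene jig [ 0.54  -0.225 -0.004] 0.83 [224. 182.]
scene jig_top [ 0.54  -0.228  0.03 ] 0.69 [219. 173.]
scene plane [0.782 0.038 0.001] 0.76 [314. 308.]
scene plane [ 0.538 -0.225  0.032] 0.2 [221. 172.]
scene glue [ 0.67  -0.012 -0.002] 0.69 [302. 251.]
scene chisel [ 0.462 -0.    -0.   ] 0.67 [329. 170.]
```

View pics/top0.png

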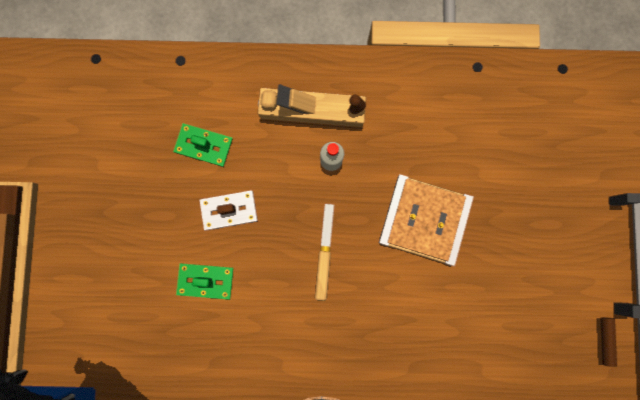

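View pics/scene0.png

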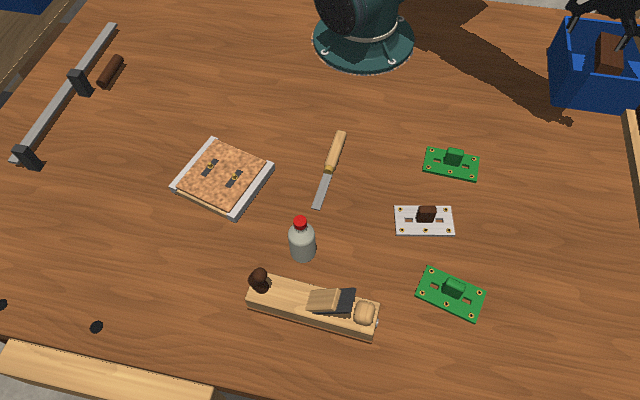

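Top picture: three template-shaped plates: green at (203,144), bare aluminium with a dark handle at (228,211), and green at (205,281). Only the one at (228,211) is aluminium with a wooden handle, so that is the template. The jig is at (427,220), its pins near (414,216) and (441,223). The scene view agrees. I'll confirm it in a crop and measure the yaw.

Run:
```python
from h import *
im,K,Rm,t=cam('top')
a=cv2.resize(im[180:245,190:265],None,fx=5,fy=5,interpolation=cv2.INTER_CUBIC)
b=cv2.resize(im[170:270,375:480],None,fx=4,fy=4,interpolation=cv2.INTER_CUBIC)
h=max(a.shape[0],b.shape[0]); o=np.zeros((h,a.shape[1]+b.shape[1],3),np.uint8)
o[:a.shape[0],:a.shape[1]]=a; o[:b.shape[0],a.shape[1]:]=b; cv2.imwrite('pics/crop1.png',o)
hsv=cv2.cvtColor(im,cv2.COLOR_BGR2HSV)
m=((hsv[...,1]<60)&(hsv[...,2]>140)).astype(np.uint8)
def rect(x0,x1,y0,y1,z):
    mm=np.zeros_like(m); mm[y0:y1,x0:x1]=m[y0:y1,x0:x1]
    ys,xs=np.nonzero(mm); pts=np.array([back((x,y),z,K,Rm,t)[:2] for x,y in zip(xs,ys)],np.float32)
    r=cv2.minAreaRect(pts); bx=cv2.boxPoints(r); e=[bx[1]-bx[0],bx[2]-bx[1]]
    print(len(pts),np.round(r[0],4),[(round(float(np.linalg.norm(v)),4),round(float(np.degrees(np.arctan2(v[1],v[0]))),1)) for v in e])
rect(190,265,180,245,.008); rect(370,485,165,275,.03)
for u in [(414,216),(441,223)]: print(back(u,.042,K,Rm,t))
```

```text
1287 [0.5494 0.22  ] [(0.1205, -78.5), (0.0706, 11.5)]
1013 [ 0.5373 -0.2233] [(0.1597, -15.8), (0.1712, 74.2)]
[ 0.54310792 -0.19469183  0.042     ]
[ 0.52912641 -0.25387317  0.042     ]
```

View pics/crop1.png

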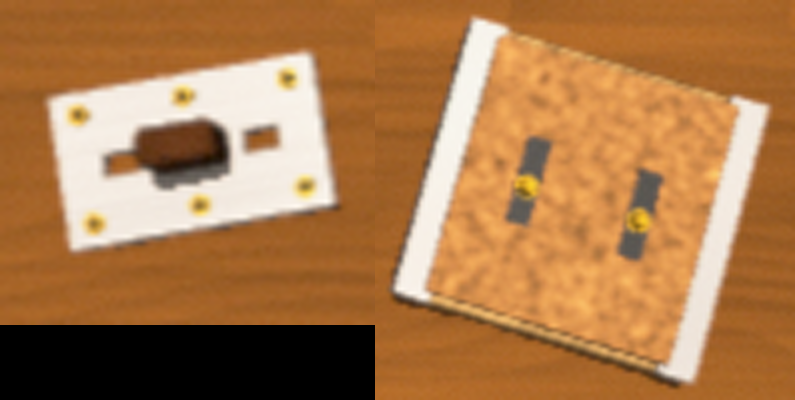

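The crop confirms it: aluminium plate, dark brown handle, two slots. The jig pins sit near crop (525,187) and (638,220), in their tracks. Next I'll view the jig with the wrist camera before grasping.

```bash
cat >> h.py <<'E'
def plan(target,yaw,n,step=None):
    """n rows to target (TCP) with tool pointing down and tool-y yaw (deg); prints rows in tool axes"""
    s=observe(); r=quat(s['ee_rot']); p=np.array(s['ee_pos']); y=np.radians(yaw)
    Y=np.array([np.cos(y),np.sin(y),0]); Z=np.array([0,0,-1.]); G=R.from_matrix(np.c_[np.cross(Y,Z),Y,Z])
    for k in range(n):
        w=(r.inv()*G).as_rotvec()/(n-k); d=r.inv().apply((np.array(target)-p)/(n-k))
        print(','.join(f'{v:.1f}' for v in np.degrees(w))+','+','.join(f'{v:.4f}' for v in d))
        p=p+r.apply(d); r=r*R.from_rotvec(w)
def st():
    s=observe(); r=quat(s['ee_rot']).as_matrix()
    print('t',round(s['t'],2),'p',np.round(s['ee_pos'],4),'yaw',round(np.degrees(np.arctan2(r[1,1],r[0,1])),2),'z',np.round(r[:,2],4),'F',np.round(s['ft_force'],2),'T',np.round(s['ft_torque'],3),'op',round(float(s['opening']),3))
E
python3 - <<'E'
from h import *
f=grab_frame('wrist'); print(np.round(f['mount'],3),f['camera_matrix'])
plan([.53,-.22,.26],-15.8,20)
E
```

```text
[[ 0.    -0.966 -0.259  0.066]
 [ 1.     0.     0.    -0.001]
 [-0.    -0.259  0.966 -0.143]
 [ 0.     0.     0.     1.   ]] [[292.43505622   0.         323.98409707]
 [  0.         292.43505622 193.67193239]
 [  0.           0.           1.        ]]
-0.0,-0.0,4.1,-0.0287,-0.0253,-0.0014
-0.0,-0.0,4.1,-0.0304,-0.0232,-0.0014
-0.0,-0.0,4.1,-0.0320,-0.0210,-0.0014
-0.0,-0.0,4.1,-0.0334,-0.0187,-0.0014
-0.0,-0.0,4.1,-0.0346,-0.0163,-0.0014
-0.0,-0.0,4.1,-0.0357,-0.0138,-0.0014
-0.0,-0.0,4.1,-0.0366,-0.0112,-0.0014
-0.0,-0.0,4.1,-0.0373,-0.0086,-0.0014
-0.0,-0.0,4.1,-0.0378,-0.0059,-0.0014
-0.0,-0.0,4.1,-0.0381,-0.0032,-0.0014
-0.0,-0.0,4.1,-0.0383,-0.0005,-0.0014
-0.0,-0.0,4.1,-0.0382,0.0022,-0.0014
-0.0,-0.0,4.1,-0.0379,0.0049,-0.0014
-0.0,-0.0,4.1,-0.0375,0.0076,-0.0014
-0.0,-0.0,4.1,-0.0369,0.0102,-0.0014
-0.0,-0.0,4.1,-0.0360,0.0128,-0.0014
-0.0,-0.0,4.1,-0.0350,0.0154,-0.0014
-0.0,-0.0,4.1,-0.0339,0.0178,-0.0014
-0.0,-0.0,4.1,-0.0325,0.0202,-0.0014
-0.0,-0.0,4.1,-0.0310,0.0224,-0.0014
```

>>> servo_tool(
  targets=[0,0,4.1,-0.029,-0.025,-0.0014,0,0,0,4.1,-0.03,-0.023,-0.0014,0,0,0,4.1,-0.032,-0.021,-0.0014,0,0,0,4.1,-0.033,-0.019,-0.0014,0,0,0,4.1,-0.035,-0.016,-0.0014,0,0,0,4.1,-0.036,-0.014,-0.0014,0,0,0,4.1,-0.037,-0.011,-0.0014,0,0,0,4.1,-0.037,-0.009,-0.0014,0,0,0,4.1,-0.038,-0.006,-0.0014,0,0,0,4.1,-0.038,-0.003,-0.0014,0,0,0,4.1,-0.038,0,-0.0014,0],
)

```text
t: 2.0
ee_pos: [0.3882, 0.0813, 0.2472]
ee_rot: [0.001, 0.579, 0.815, 0.001]
ft_force: [1.1, 1.0, -1.2]
opening: 1.002
```

>>> servo_tool(
  targets=[0,0,4.1,-0.038,0.002,-0.0014,0,0,0,4.1,-0.038,0.005,-0.0014,0,0,0,4.1,-0.0375,0.0076,-0.0014,0,0,0,4.1,-0.037,0.01,-0.0014,0,0,0,4.1,-0.036,0.013,-0.0014,0,0,0,4.1,-0.035,0.015,-0.0014,0,0,0,4.1,-0.034,0.018,-0.0014,0,0,0,4.1,-0.0325,0.02,-0.0014,0,0,0,4.1,-0.031,0.022,-0.0014,0],
)

```text
t: 2.9
ee_pos: [0.5171, -0.2544, 0.2616]
ee_rot: [0.002, 0.816, 0.578, 0.003]
ft_force: [0.9, -0.0, -0.1]
opening: 1.004
```

Run:
```python
from h import *
st(); im,K,Rm,t=cam('wrist'); cv2.imwrite('pics/w1.png',im)
plan([.53,-.22,.24],-15.8,6)
for d in landmark_of('wrist','jig_top'): print(toworld(d['location'],Rm,t),d['confidence'])
np.savez('w1.npz',im=im,K=K,Rm=Rm,t=t)
```

```text
t 2.9 p [ 0.5171 -0.2544  0.2616] yaw -19.42 z [ 6.7e-03  7.0e-04 -1.0e+00] F [ 0.89 -0.03 -0.11] T [ 0.044 -0.043  0.021] op 1.004
0.1,-0.0,-0.7,0.0068,-0.0004,0.0035
0.1,-0.0,-0.7,0.0068,-0.0004,0.0035
0.1,-0.0,-0.7,0.0068,-0.0003,0.0035
0.1,-0.0,-0.7,0.0068,-0.0002,0.0035
0.1,-0.0,-0.7,0.0068,-0.0001,0.0035
0.1,-0.0,-0.7,0.0068,-0.0000,0.0035
[ 0.53764203 -0.22420223  0.02858875] 0.93
```

View pics/w1.png

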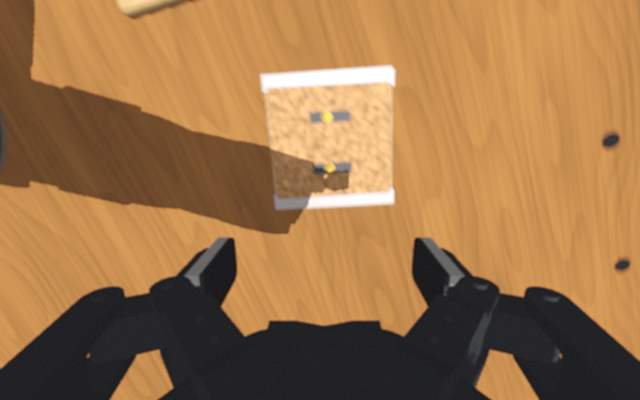

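Wrist view: jig centred at (328,138), pins at (328,117) and (330,168). I'll go lower for precision.

>>> servo_tool(
  targets=[0,0,-1.2,0,0,0.035,0,0,0,-1.2,0,0,0.035,0,0,0,-1.2,0,0,0.035,0,0,0,0,0,0,0,0,0,0,0,0,0,0,0],
)

```text
t: 3.5
ee_pos: [0.5187, -0.2567, 0.1538]
ee_rot: [0.003, 0.798, 0.603, 0.003]
ft_force: [-0.1, -1.0, 1.5]
opening: 0.998
```

Run:
```python
from h import *
st(); im,K,Rm,t=cam('wrist')
np.savez('w2.npz',im=im,K=K,Rm=Rm,t=t)
for d in landmark_of('wrist','jig_top'): print(toworld(d['location'],Rm,t),d['confidence'])
cv2.imwrite('pics/w2.png',im[:320,160:480])
hsv=cv2.cvtColor(im,cv2.COLOR_BGR2HSV)
m=((abs(hsv[...,0].astype(int)-28)<7)&(hsv[...,1]>170)&(hsv[...,2]>100)).astype(np.uint8)
n,l,s,c=cv2.connectedComponentsWithStats(m)
for i in range(1,n):
    if s[i,4]>15: print(s[i],np.round(c[i],1),np.round(back(c[i],.041,K,Rm,t),4))
```

```text
t 3.5 p [ 0.5187 -0.2567  0.1538] yaw -15.82 z [ 7.9e-03 -4.0e-04 -1.0e+00] F [-0.09 -0.99  1.49] T [-0.017  0.016  0.046] op 0.998
[ 0.54030503 -0.22068233  0.02553373] 0.91
```

View pics/w2.png

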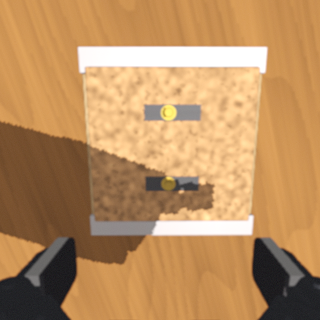

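Run:
```python
from h import *
d=np.load('w2.npz'); im,K,Rm,t=[d[k] for k in('im','K','Rm','t')]
hsv=cv2.cvtColor(im,cv2.COLOR_BGR2HSV)
print(hsv[113,305:365].tolist()[::4]); 
B,G,Rr=[im[...,i].astype(float) for i in range(3)]
W=lambda u,z:back(u,z,K,Rm,t)
pins=[]
for (x0,x1,y0,y1) in [(318,340,102,124),(318,340,174,195)]:
    sub=hsv[y0:y1,x0:x1].astype(int); 
    mm=(sub[...,1]>120)&(sub[...,0]>20)&(sub[...,0]<35)
    ys,xs=np.nonzero(mm); c=np.array([xs.mean()+x0,ys.mean()+y0]); ext=(xs.min()+x0,xs.max()+x0,ys.min()+y0,ys.max()+y0)
    pins.append(W(((ext[0]+ext[1])/2,(ext[2]+ext[3])/2),.041)); print('pin',mm.sum(),c,ext,np.round(W(c,.041),4),np.round(pins[-1],4))
m=((hsv[...,1]<70)&(hsv[...,2]>80)).astype(np.uint8); m[250:]=0
n,l,s,c=cv2.connectedComponentsWithStats(m)
allp=[]
for i in range(1,n):
    if s[i,4]>800:
        ys,xs=np.nonzero(l==i); p=np.array([W((x,y),.03)[:2] for x,y in zip(xs,ys)],np.float32); allp.append(p)
        r=cv2.minAreaRect(p); print('strip',s[i],np.round(r,4) if 0 else r)
p=np.vstack(allp); r=cv2.minAreaRect(p); bx=cv2.boxPoints(r); print('jig',r)
for e in (bx[1]-bx[0],bx[2]-bx[1]): print(np.linalg.norm(e),np.degrees(np.arctan2(e[1],e[0])))
v=pins[0]-pins[1]; print('pinvec',np.linalg.norm(v),np.degrees(np.arctan2(v[1],v[0])))
y=np.radians(-15.8);X=np.array([np.cos(y),np.sin(y)]);Y=np.array([-X[1],X[0]])
for q in pins: print('in jig',X@(q[:2]-r[0]),Y@(q[:2]-r[0]))
plan([.545,.22,.21],11.5,12)
```

```text
[[3, 16, 144], [170, 6, 139], [165, 4, 139], [0, 4, 140], [23, 119, 234], [24, 151, 255], [29, 131, 255], [27, 142, 255], [18, 36, 161], [0, 4, 142], [0, 2, 141], [165, 4, 142], [170, 5, 143], [170, 5, 142], [13, 94, 201]]
pin 165 [328.18787879 112.26060606] (np.int64(322), np.int64(335), np.int64(105), np.int64(120)) [ 0.5408 -0.1934  0.041 ] [ 0.541  -0.1936  0.041 ]
pin 121 [327.85950413 183.09917355] (np.int64(322), np.int64(333), np.int64(177), np.int64(189)) [ 0.5241 -0.2522  0.041 ] [ 0.5238 -0.2521  0.041 ]
strip [ 237   46  191   28 4095] ((0.5558530688285828, -0.15314199030399323), (0.02101385034620762, 0.15899504721164703), 74.27857971191406)
strip [ 250  214  164   22 2573] ((0.5158800482749939, -0.29553982615470886), (0.021776974201202393, 0.15836729109287262), 74.04044342041016)
jig ((0.5357245206832886, -0.22464898228645325), (0.16958585381507874, 0.15899504721164703), 74.27857971191406)
0.15899506 -15.721416
0.16958587 74.27857
pinvec 0.060943625852258335 73.57243317521066
in jig -0.003375284466039069 0.03130245076553035
in jig -0.004042793196360216 -0.029637519402783617
0.0,0.0,-2.3,0.0388,-0.0087,-0.0047
0.0,0.0,-2.3,0.0392,-0.0072,-0.0047
0.0,0.0,-2.3,0.0394,-0.0056,-0.0046
0.0,0.0,-2.3,0.0396,-0.0040,-0.0046
0.0,0.0,-2.3,0.0397,-0.0025,-0.0046
0.0,0.0,-2.3,0.0398,-0.0009,-0.0046
0.0,0.0,-2.3,0.0398,0.0007,-0.0046
0.0,0.0,-2.3,0.0397,0.0023,-0.0046
0.0,0.0,-2.3,0.0396,0.0038,-0.0046
0.0,0.0,-2.3,0.0394,0.0054,-0.0046
0.0,0.0,-2.3,0.0392,0.0070,-0.0046
0.0,0.0,-2.3,0.0389,0.0085,-0.0046
```

>>> servo_tool(
  targets=[0,0,-2.3,0.039,-0.0087,-0.005,0,0,0,-2.3,0.039,-0.007,-0.005,0,0,0,-2.3,0.039,-0.0056,-0.005,0,0,0,-2.3,0.04,-0.004,-0.005,0,0,0,-2.3,0.04,-0.0025,-0.005,0,0,0,-2.3,0.04,-0.001,-0.005,0,0,0,-2.3,0.04,0.001,-0.005,0,0,0,-2.3,0.04,0.002,-0.005,0,0,0,-2.3,0.04,0.004,0,0,0,0,-2.3,0.039,0.0055,0.01,0,0,0,-2.3,0.039,0.007,0.02,0,0,0,-2.3,0,0.005,0.01,0],
)

```text
t: 4.8
ee_pos: [0.5559, 0.198, 0.1777]
ee_rot: [0.019, 0.626, 0.78, 0.013]
ft_force: [-0.0, -0.9, -0.6]
opening: 1.0
```

>>> servo_tool(
  targets=[0,0,0,0,0,0,0],
)

```text
t: 4.9
ee_pos: [0.5562, 0.1992, 0.1783]
ee_rot: [0.019, 0.625, 0.781, 0.013]
ft_force: [0.3, -0.1, 0.6]
opening: 1.004
```

Run:
```python
from h import *
st(); im,K,Rm,t=cam('wrist')
np.savez('w3.npz',im=im,K=K,Rm=Rm,t=t); cv2.imwrite('pics/w3.png',im)
for n in('template','handle'):
  for d in landmark_of('wrist',n): print(n,toworld(d['location'],Rm,t),d['confidence'])
hsv=cv2.cvtColor(im,cv2.COLOR_BGR2HSV)
m=((hsv[...,1]<60)&(hsv[...,2]>110)).astype(np.uint8)
n,l,s,c=cv2.connectedComponentsWithStats(m)
for i in range(1,n):
    if s[i,4]>1500:
        ys,xs=np.nonzero(l==i); p=np.array([back((x,y),.008,K,Rm,t)[:2] for x,y in zip(xs,ys)],np.float32)
        print(s[i],cv2.minAreaRect(p))
```

```text
t 4.9 p [0.5562 0.1992 0.1783] yaw 12.67 z [ 0.0454 -0.0035 -0.999 ] F [ 0.29 -0.14  0.65] T [ 0.013  0.027 -0.006] op 1.004
template [0.54335122 0.21827371 0.0011966 ] 0.79
template [0.69567715 0.28570496 0.0021852 ] 0.69
template [0.39237741 0.26265458 0.00169163] 0.69
handle [0.70301732 0.28506875 0.05242072] 0.66
handle [0.54768619 0.21692651 0.05338744] 0.64
handle [0.38870152 0.26412967 0.05593453] 0.61
[ 280   93   72  116 6435] ((0.5483338236808777, 0.2204774022102356), (0.07238707691431046, 0.12190700322389603), 11.520452499389648)
[ 588  211   52  120 2749] ((0.9625077247619629, 0.15453191101551056), (0.16356348991394043, 0.04814503341913223), 89.9567642211914)
```

View pics/w3.png

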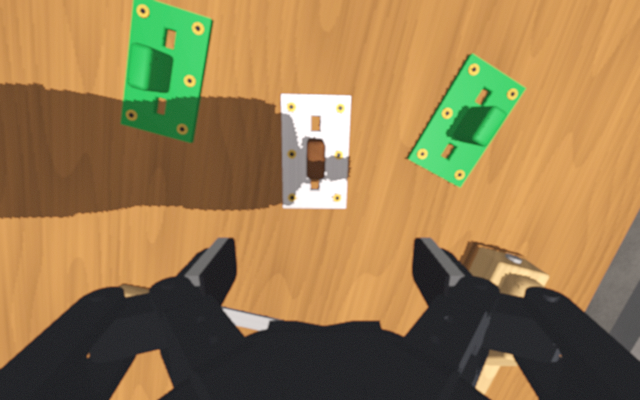

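Wrist view: the aluminium template is at (316,152) between two green decoys at (167,75) and (467,120). It measures (0.548,0.2205) at yaw 11.5°, consistent with the top camera. I'll square up the tool and descend.

Run:
```python
from h import *
plan([.5485,.2205,.10],11.5,4)
```

```text
0.6,0.2,0.2,0.0062,-0.0015,0.0197
0.6,0.2,0.2,0.0062,-0.0013,0.0197
0.6,0.2,0.2,0.0061,-0.0012,0.0197
0.6,0.2,0.2,0.0060,-0.0010,0.0198
```

>>> servo_tool(
  targets=[0.6,0.2,0.2,0.006,-0.0015,0.02,0,0.6,0.2,0.2,0.006,-0.0013,0.02,0,0.6,0.2,0.2,0.006,-0.0012,0.02,0,0.6,0.2,0.2,0.006,-0.001,0.02,0,0,0,0,0,0,0,0],
)

```text
t: 5.55
ee_pos: [0.5516, 0.2166, 0.1031]
ee_rot: [0.003, 0.637, 0.771, 0.004]
ft_force: [-0.1, 0.0, -0.1]
opening: 0.999
```

Run:
```python
from h import *
st(); plan([.5485,.2205,.019],11.5,5)
```

```text
t 5.55 p [0.5516 0.2166 0.1031] yaw 10.91 z [ 0.0097  0.0033 -0.9999] F [-0.07  0.04 -0.09] T [-0.008  0.015 -0.028] op 0.999
0.1,-0.0,-0.1,0.0009,-0.0006,0.0168
0.1,-0.0,-0.1,0.0009,-0.0006,0.0168
0.1,-0.0,-0.1,0.0009,-0.0006,0.0168
0.1,-0.0,-0.1,0.0009,-0.0005,0.0168
0.1,-0.0,-0.1,0.0009,-0.0005,0.0168
```

>>> servo_tool(
  targets=[0.1,0,-0.1,0.001,-0.0007,0.017,0,0.1,0,-0.1,0.001,-0.0007,0.017,0,0.1,0,-0.1,0.001,-0.0007,0.017,0,0.1,0,-0.1,0.001,-0.0006,0.017,0,0.1,0,-0.1,0.001,-0.0006,0.016,0,0,0,0,0,0,0,0,0,0,0,0,0,0,0],
)

```text
t: 6.25
ee_pos: [0.5549, 0.2166, 0.0287]
ee_rot: [0.005, 0.637, 0.771, 0.006]
ft_force: [0.2, -0.3, 0.2]
opening: 1.005
```

Run:
```python
from h import *
st(); plan([.5485,.2205,.019],11.5,2)
```

```text
t 6.25 p [0.5549 0.2166 0.0287] yaw 10.83 z [ 0.0157  0.0035 -0.9999] F [ 0.23 -0.34  0.2 ] T [ 0.041  0.045 -0.033] op 1.005
0.5,-0.0,-0.3,0.0025,-0.0028,0.0048
0.5,-0.0,-0.3,0.0025,-0.0028,0.0048
```

>>> servo_tool(
  targets=[0.8,0,-0.5,0.004,-0.0045,0.005,0,0.6,0,-0.4,0.003,-0.004,0.005,0,0,0,0,0,0,0,0],
)

```text
t: 6.55
ee_pos: [0.5461, 0.222, 0.0211]
ee_rot: [-0.002, 0.631, 0.776, -0.002]
ft_force: [-0.0, 0.4, 0.5]
opening: 1.002
```

Run:
```python
from h import *
st(); plan([.5485,.2205,.019],11.5,1)
```

```text
t 6.55 p [0.5461 0.222  0.0211] yaw 11.74 z [-6.4e-03 -8.0e-04 -1.0e+00] F [-0.05  0.36  0.45] T [-0.015  0.032 -0.024] op 1.002
-0.4,-0.0,0.2,-0.0019,0.0020,0.0021
```

>>> servo_tool(
  targets=[-0.4,0,0.2,-0.0015,0.002,0.0015,0,0,0,0,0,0,0,0],
)

```text
t: 6.75
ee_pos: [0.5487, 0.2211, 0.0198]
ee_rot: [0.0, 0.632, 0.775, 0.001]
ft_force: [0.5, -0.7, 0.4]
opening: 1.001
```

Run:
```python
from h import *
st()
```

```text
t 6.75 p [0.5487 0.2211 0.0198] yaw 11.55 z [ 1.5e-03  8.0e-04 -1.0e+00] F [ 0.54 -0.67  0.39] T [ 0.058  0.012 -0.013] op 1.001
```

Well aligned, so I'll close and then lift.

>>> servo_tool(
  targets=[0,0,0,0,0,0,1,0,0,0,0,0,0,1,0,0,0,0,0,0,1,0,0,0,0,0,0,1,0,0,0,0,0,0,1,0,0,0,0,0,0,1,0,0,0,0,0,0,1,0,0,0,0,0,0,1],
  force=60,
)

```text
t: 7.55
ee_pos: [0.549, 0.221, 0.0202]
ee_rot: [0.001, 0.633, 0.775, 0.001]
ft_force: [0.5, 0.2, 1.0]
opening: 0.2
```

Run:
```python
from h import *
st()
```

```text
t 7.55 p [0.549  0.221  0.0202] yaw 11.53 z [ 2.1e-03  9.0e-04 -1.0e+00] F [0.54 0.22 1.02] T [0.027 0.09  0.007] op 0.2
```

Opening 0.2 (17 mm) means the handle is gripped. Lifting.

>>> servo_tool(
  targets=[0,0,0,0,0,-0.01,1,0,0,0,0,0,-0.03,1,0,0,0,0,0,-0.03,1,0,0,0,0,0,-0.03,1,0,0,0,0,0,-0.03,1,0,0,0,0,0,0,1],
  force=80,
)

```text
t: 8.15
ee_pos: [0.547, 0.2205, 0.1569]
ee_rot: [-0.0, 0.633, 0.775, -0.0]
ft_force: [-0.6, -0.1, -3.3]
opening: 0.2
```

Run:
```python
from h import *
st(); plan([.525,-.221,.13],-15.7,20)
```

```text
t 8.15 p [0.547  0.2205 0.1569] yaw 11.53 z [-1.1e-03  1.0e-04 -1.0e+00] F [-0.62 -0.07 -3.34] T [-0.029 -0.05  -0.061] op 0.2
-0.0,-0.0,1.4,-0.0214,-0.0055,0.0013
-0.0,-0.0,1.4,-0.0215,-0.0050,0.0013
-0.0,-0.0,1.4,-0.0216,-0.0045,0.0013
-0.0,-0.0,1.4,-0.0217,-0.0040,0.0013
-0.0,-0.0,1.4,-0.0218,-0.0034,0.0013
-0.0,-0.0,1.4,-0.0219,-0.0029,0.0013
-0.0,-0.0,1.4,-0.0220,-0.0024,0.0013
-0.0,-0.0,1.4,-0.0220,-0.0019,0.0013
-0.0,-0.0,1.4,-0.0221,-0.0013,0.0013
-0.0,-0.0,1.4,-0.0221,-0.0008,0.0013
-0.0,-0.0,1.4,-0.0221,-0.0003,0.0013
-0.0,-0.0,1.4,-0.0221,0.0002,0.0013
-0.0,-0.0,1.4,-0.0221,0.0008,0.0013
-0.0,-0.0,1.4,-0.0221,0.0013,0.0013
-0.0,-0.0,1.4,-0.0220,0.0018,0.0013
-0.0,-0.0,1.4,-0.0220,0.0023,0.0013
-0.0,-0.0,1.4,-0.0219,0.0028,0.0013
-0.0,-0.0,1.4,-0.0218,0.0034,0.0013
-0.0,-0.0,1.4,-0.0218,0.0039,0.0013
-0.0,-0.0,1.4,-0.0217,0.0044,0.0013
```

The force reading of −3.3 N matches the template's weight, so it is held. Carrying it to the jig.

>>> servo_tool(
  targets=[0,0,1.4,-0.015,-0.004,0,1,0,0,1.4,-0.022,-0.005,0,1,0,0,1.4,-0.022,-0.0045,0,1,0,0,1.4,-0.022,-0.004,0,1,0,0,1.4,-0.022,-0.0034,0,1,0,0,1.4,-0.022,-0.003,0,1,0,0,1.4,-0.022,-0.0024,0,1,0,0,1.4,-0.022,-0.002,0,1,0,0,1.4,-0.022,-0.0013,0,1,0,0,1.4,-0.022,-0.001,0,1,0,0,1.4,-0.022,0,0,1],
)

```text
t: 9.25
ee_pos: [0.5231, -0.0307, 0.1489]
ee_rot: [-0.005, 0.737, 0.676, -0.006]
ft_force: [-0.4, -0.5, -2.1]
opening: 0.2
```

Run:
```python
from h import *
st(); plan([.525,-.221,.12],-15.7,11)
```

```text
t 9.25 p [ 0.5231 -0.0307  0.1489] yaw -4.96 z [-1.590e-02 -7.000e-04 -9.999e-01] F [-0.41 -0.45 -2.1 ] T [ 0.057 -0.005  0.035] op 0.2
-0.1,0.0,1.0,-0.0172,0.0017,0.0026
-0.1,0.0,1.0,-0.0172,0.0020,0.0026
-0.1,0.0,1.0,-0.0171,0.0023,0.0026
-0.1,0.0,1.0,-0.0171,0.0026,0.0026
-0.1,0.0,1.0,-0.0171,0.0029,0.0026
-0.1,0.0,1.0,-0.0170,0.0032,0.0026
-0.1,0.0,1.0,-0.0170,0.0034,0.0026
-0.1,0.0,1.0,-0.0169,0.0037,0.0026
-0.1,0.0,1.0,-0.0168,0.0040,0.0026
-0.1,0.0,1.0,-0.0168,0.0043,0.0026
-0.1,0.0,1.0,-0.0167,0.0046,0.0026
```

>>> servo_tool(
  targets=[-0.2,0,1.0,-0.018,0.002,0.002,1,-0.2,0,1.0,-0.018,0.002,0.002,1,-0.2,0,1.0,-0.018,0.002,0.002,1,-0.2,0,1.0,-0.018,0.003,0.002,1,-0.2,0,1.0,-0.018,0.003,0.002,1,-0.2,0,1.0,-0.018,0.003,0.002,1,-0.2,0,1.0,-0.017,0.003,0.002,1,-0.2,0,1.0,-0.017,0.004,0.002,1,-0.2,0,1.0,-0.017,0.004,0.002,1,-0.1,0,1.0,-0.017,0.004,0.002,1,0,0,0.5,-0.008,0.002,0,1,0,0,0,0,0,0,1],
)

```text
t: 10.45
ee_pos: [0.5069, -0.2319, 0.1177]
ee_rot: [-0.0, 0.804, 0.595, -0.001]
ft_force: [0.5, 0.4, -2.8]
opening: 0.2
```

Run:
```python
from h import *
st(); plan([.525,-.221,.085],-15.7,3)
```

```text
t 10.45 p [ 0.5069 -0.2319  0.1177] yaw -17.02 z [-1.3e-03 -6.0e-04 -1.0e+00] F [ 0.45  0.44 -2.83] T [0.022 0.023 0.   ] op 0.2
-0.0,0.0,-0.4,0.0053,0.0047,0.0109
-0.0,0.0,-0.4,0.0052,0.0047,0.0109
-0.0,0.0,-0.4,0.0052,0.0048,0.0109
```

>>> servo_tool(
  targets=[0,0,-0.4,0.0053,0.005,0.0105,1,0,0,-0.4,0.0053,0.005,0.0105,1,0,0,-0.4,0.0053,0.005,0.0105,1,0,0,0,0,0,0,1],
)

```text
t: 10.85
ee_pos: [0.5266, -0.2177, 0.0825]
ee_rot: [-0.001, 0.797, 0.605, -0.001]
ft_force: [0.4, 0.4, -1.9]
opening: 0.199
```

Run:
```python
from h import *
st(); plan([.525,-.221,.07],-15.7,2)
im,K,Rm,t=cam('wrist'); cv2.imwrite('pics/w4.png',im)
```

```text
t 10.85 p [ 0.5266 -0.2177  0.0825] yaw -15.61 z [-2.9e-03  9.0e-04 -1.0e+00] F [ 0.37  0.36 -1.92] T [-0.011 -0.039  0.012] op 0.199
-0.1,-0.0,0.0,-0.0018,-0.0003,0.0062
-0.1,-0.0,0.0,-0.0018,-0.0003,0.0062
```

View pics/w4.png

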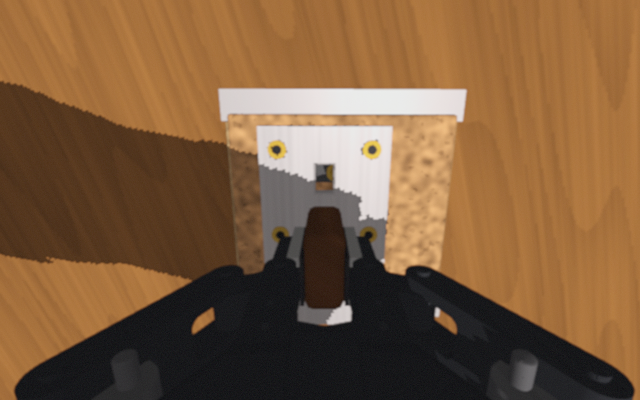

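Wrist view: plate edges are parallel to the jig's, and a brass pin shows at the right side of the upper slot (329,175), so the pins lie towards jig +x as intended. I'll shift −y by 3.5 mm and approach contact.

>>> servo_tool(
  targets=[-0.1,0,0,-0.003,0,0.006,1,-0.1,0,0,-0.002,0,0.006,1,0,0,0,0,0,0,1],
)

```text
t: 11.2
ee_pos: [0.5253, -0.2228, 0.0705]
ee_rot: [0.001, 0.796, 0.605, 0.0]
ft_force: [-0.7, 0.4, -2.4]
opening: 0.196
```

```bash
cat >> h.py <<'E'
def rel():
    """TCP in jig frame relative to the seen pin midpoint, mm (x,y) and underside height minus riding height"""
    p=np.array(observe()['ee_pos']); d=p[:2]-[.534,-.2235]; y=np.radians(-15.7)
    print('rel x,y',np.round([1e3*(np.cos(y)*d[0]+np.sin(y)*d[1]),1e3*(-np.sin(y)*d[0]+np.cos(y)*d[1])],1),'underside',round(1e3*(p[2]-.0202),1))
E
python3 - <<'E'
from h import *
st(); rel()
E
```

```text
t 11.2 p [ 0.5253 -0.2228  0.0705] yaw -15.57 z [ 1.4e-03 -8.0e-04 -1.0e+00] F [-0.74  0.42 -2.44] T [ 0.011 -0.017  0.003] op 0.196
rel x,y [-8.6 -1.7] underside 50.3
```

>>> servo_tool(
  targets=[0,0,0,0.001,0,0.003,1,0,0,0,0,0,0.003,1,0,0,0,0,0,0,1],
)

```text
t: 11.5
ee_pos: [0.5254, -0.2222, 0.0643]
ee_rot: [0.001, 0.797, 0.604, 0.0]
ft_force: [0.7, -0.4, -2.0]
opening: 0.203
```

Run:
```python
from h import *
st(); rel()
```

```text
t 11.5 p [ 0.5254 -0.2222  0.0643] yaw -15.62 z [ 0.0019 -0.0011 -1.    ] F [ 0.75 -0.36 -1.99] T [-0.01   0.028  0.014] op 0.203
rel x,y [-8.6 -1.1] underside 44.1
```

>>> servo_tool(
  targets=[0,0,0,0,0,0.0015,1,0,0,0,0,0,0.001,1],
)

```text
t: 11.7
ee_pos: [0.5255, -0.2223, 0.0619]
ee_rot: [0.001, 0.797, 0.604, 0.001]
ft_force: [-1.1, 0.9, 0.7]
opening: 0.203
```

Run:
```python
from h import *
st(); rel()
```

```text
t 11.7 p [ 0.5255 -0.2223  0.0619] yaw -15.62 z [ 0.0023 -0.0013 -1.    ] F [-1.12  0.92  0.73] T [0.15  0.273 0.064] op 0.203
rel x,y [-8.5 -1.2] underside 41.7
```

Light contact at about 3 N, at an underside height of 41.7 mm (expected 42). Sliding toward jig +x, which is tool +y.

>>> servo_tool(
  targets=[0,0,0,0,0.0015,0.0004,1,0,0,0,0,0.0015,0.0004,1],
)

```text
t: 11.9
ee_pos: [0.5282, -0.2231, 0.0613]
ee_rot: [0.001, 0.797, 0.604, 0.0]
ft_force: [-3.4, 0.9, 4.1]
opening: 0.199
```

Run:
```python
from h import *
st(); rel()
```

```text
t 11.9 p [ 0.5282 -0.2231  0.0613] yaw -15.63 z [ 0.0017 -0.0014 -1.    ] F [-3.43  0.93  4.12] T [0.222 0.752 0.014] op 0.199
rel x,y [-5.8 -1.2] underside 41.1
```

>>> servo_tool(
  targets=[0,0,0,0,0.0012,0.0001,1,0,0,0,0,0.0012,0.0001,1],
)

```text
t: 12.1
ee_pos: [0.5305, -0.2237, 0.0614]
ee_rot: [0.001, 0.797, 0.604, 0.0]
ft_force: [-1.1, -0.0, 1.0]
opening: 0.197
```

Run:
```python
from h import *
st(); rel()
```

```text
t 12.1 p [ 0.5305 -0.2237  0.0614] yaw -15.62 z [ 0.0015 -0.0014 -1.    ] F [-1.12 -0.01  0.99] T [ 0.208  0.561 -0.002] op 0.197
rel x,y [-3.3 -1.1] underside 41.2
```

>>> servo_tool(
  targets=[0,0,0,0,0.001,0.0003,1,0,0,0,0,0.001,0.0003,1],
)

```text
t: 12.3
ee_pos: [0.5331, -0.2244, 0.0607]
ee_rot: [0.001, 0.797, 0.604, 0.0]
ft_force: [0.3, 0.2, -1.4]
opening: 0.196
```

Run:
```python
from h import *
st(); rel()
```

```text
t 12.3 p [ 0.5331 -0.2244  0.0607] yaw -15.62 z [ 0.0022 -0.0016 -1.    ] F [ 0.31  0.17 -1.41] T [ 0.014 -0.023  0.015] op 0.196
rel x,y [-0.7 -1.2] underside 40.5
```

Contact force vanished at 40.5 mm, so the slots may be over the pins. I'll descend slightly to test.

>>> servo_tool(
  targets=[0,0,0,0,0,0.001,1,0,0,0,0,0,0.001,1],
)

```text
t: 12.5
ee_pos: [0.5336, -0.2246, 0.0583]
ee_rot: [0.001, 0.797, 0.604, 0.001]
ft_force: [-0.6, 0.1, -2.7]
opening: 0.199
```

Run:
```python
from h import *
st(); rel()
```

```text
t 12.5 p [ 0.5336 -0.2246  0.0583] yaw -15.62 z [ 0.0026 -0.0017 -1.    ] F [-0.56  0.08 -2.73] T [-0.002 -0.023 -0.047] op 0.199
rel x,y [-0.1 -1.2] underside 38.1
```

No force at 38.1 mm, so the slots are over the pins. Continuing down.

>>> servo_tool(
  targets=[0,0,0,0,0,0.0015,1,0,0,0,0,0,0.0015,1,0,0,0,0,0,0,1],
)

```text
t: 12.8
ee_pos: [0.5335, -0.2245, 0.0547]
ee_rot: [0.001, 0.797, 0.604, 0.001]
ft_force: [0.4, -0.4, -1.6]
opening: 0.194
```

Run:
```python
from h import *
st(); rel()
```

```text
t 12.8 p [ 0.5335 -0.2245  0.0547] yaw -15.62 z [ 0.0024 -0.0014 -1.    ] F [ 0.44 -0.37 -1.6 ] T [-0.037 -0.051  0.001] op 0.194
rel x,y [-0.2 -1.1] underside 34.5
```

>>> servo_tool(
  targets=[0,0,0,0,0,0.0015,1,0,0,0,0,0,0.0015,1],
)

```text
t: 13.0
ee_pos: [0.5335, -0.2246, 0.0516]
ee_rot: [0.001, 0.797, 0.604, 0.001]
ft_force: [-0.2, -0.2, -2.1]
opening: 0.195
```

Run:
```python
from h import *
st(); rel()
```

```text
t 13.0 p [ 0.5335 -0.2246  0.0516] yaw -15.62 z [ 0.0026 -0.0015 -1.    ] F [-0.18 -0.15 -2.12] T [0.027 0.039 0.025] op 0.195
rel x,y [-0.2 -1.2] underside 31.4
```

>>> servo_tool(
  targets=[0,0,0,0,0,0.001,1,0,0,0,0,0,0.0006,1],
)

```text
t: 13.2
ee_pos: [0.5335, -0.2246, 0.0498]
ee_rot: [0.001, 0.797, 0.604, 0.001]
ft_force: [-0.9, 0.5, 1.6]
opening: 0.196
```

Run:
```python
from h import *
st(); rel()
```

```text
t 13.2 p [ 0.5335 -0.2246  0.0498] yaw -15.62 z [ 0.0026 -0.0015 -1.    ] F [-0.91  0.53  1.6 ] T [ 0.167  0.124 -0.024] op 0.196
rel x,y [-0.2 -1.2] underside 29.6
```

It rests on the cork at 29.6 mm under about 4 N. Releasing.

>>> servo_tool(
  targets=[0,0,0,0,0,0,0.7,0,0,0,0,0,0,0.6,0,0,0,0,0,0,0.5,0,0,0,0,0,0,0.4,0,0,0,0,0,0,0.2,0,0,0,0,0,0,0.2,0,0,0,0,0,0,0.2],
)

```text
t: 13.9
ee_pos: [0.534, -0.2249, 0.0504]
ee_rot: [0.002, 0.797, 0.604, 0.001]
ft_force: [-0.0, -0.2, -0.8]
opening: 0.8
```

Run:
```python
from h import *
st(); rel()
im,K,Rm,t=cam('wrist'); cv2.imwrite('pics/w5.png',im)
```

```text
t 13.9 p [ 0.534  -0.2249  0.0504] yaw -15.62 z [ 0.0038 -0.0022 -1.    ] F [-0.01 -0.2  -0.76] T [ 0.062  0.001 -0.   ] op 0.8
rel x,y [ 0.4 -1.3] underside 30.2
```

Released, with force about zero. Retreating straight up, then back toward tool −x so the camera sees the jig.

>>> servo_tool(
  targets=[0,0,0,0,0,-0.015,0.2,0,0,0,0,0,-0.03,0.2,0,0,0,0,0,-0.03,0,0,0,0,0,0,-0.03,0,0,0,0,-0.02,0,-0.02,0,0,0,0,-0.02,0,0,0,0,0,0,0,0,0,0,0,0,0,0,0,0,0],
)

```text
t: 14.75
ee_pos: [0.5219, -0.2633, 0.1802]
ee_rot: [0.001, 0.796, 0.605, 0.001]
ft_force: [0.2, 0.5, 0.2]
opening: 0.998
```

Run:
```python
from h import *
st(); im,K,Rm,t=cam('wrist'); 
hsv=cv2.cvtColor(im,cv2.COLOR_BGR2HSV)
for n in('template','handle','jig_top'):
  for d in landmark_of('wrist',n)[:2]: print(n,np.round(toworld(d['location'],Rm,t),4),d['confidence'])
a=im[:340,120:520]
im2,K2,R2,t2=cam('scene')
b=cv2.resize(im2[120:230,160:285],None,fx=3,fy=3,interpolation=cv2.INTER_CUBIC)[:340]
b=cv2.copyMakeBorder(b,0,340-b.shape[0],0,0,cv2.BORDER_CONSTANT)
cv2.imwrite('pics/fin.png',np.hstack([a,b]))
im,K,Rm,t=cam('top')
for n in('plane','glue','chisel','handle'):
  for d in landmark_of('top',n): print(n,np.round(toworld(d['location'],Rm,t),4),d['confidence'])
```

```text
t 14.75 p [ 0.5219 -0.2633  0.1802] yaw -15.57 z [ 0.0026 -0.0017 -1.    ] F [0.17 0.52 0.2 ] T [0.011 0.043 0.011] op 0.998
template [ 0.5284 -0.2272  0.0292] 0.67
handle [ 0.5323 -0.2302  0.083 ] 0.88
plane [0.7856 0.0372 0.0031] 0.93
glue [ 0.6694 -0.0072  0.    ] 0.95
chisel [ 0.4641 -0.0022  0.0034] 0.7
handle [0.7021 0.2855 0.0545] 0.96
handle [ 0.5347 -0.2222  0.0802] 0.82
handle [0.3918 0.2645 0.0567] 0.82
handle [ 0.5364 -0.2266  0.0287] 0.48
```

View pics/fin.png

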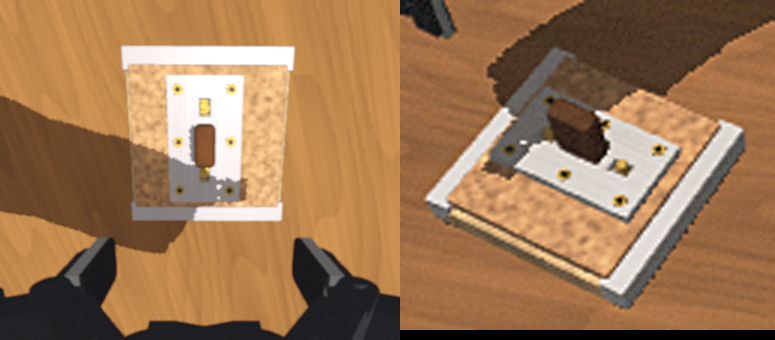

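The final view shows the plate flat on the cork, with brass pins in both slots (left panel: (204,106) and (204,174)). The gripper is clear and the bystanders haven't moved. Handing in.

```bash
python3 -c "
from plant import *
print(close_job())"
```

```text
the job is handed in; nothing more can be done
None
```

I seated the aluminium drill template on the jig and let go. It lies flat with both brass pins up through its slots, and I handed the job in at about 15 s of the 67 s allowed.

- **Pick and place:** I gripped the template by its handle and carried it to the jig. With light contact on the pin tips I slid it about 8 mm along the jig's x axis until the slots dropped over the pins. I then lowered it onto the cork and released it.
- **Forces:** The largest contact load I read was about 6.5 N. I read the force only between moves, so a brief peak within a move would not show.
- **Last checks:**
  - At release the plate's underside was about 30 mm up.
  - The final pictures show a pin in each slot and the plate flat.
  - The gripper is clear and open, with the force near zero.
- **Bystanders:** The plane, glue bottle and chisel were found within about 4 mm of where they started, which is the detector's accuracy.
- **Disagreement:** Detector readings of the template's final position differed from each other and from the arm's own reading by up to 8 mm. One low-confidence "handle" reading (0.48) came out at plate height instead of the handle top. I relied on the pictures and the arm's height and force readings instead.

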